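# Open the washer's microfibre filter

## Task

Open the microfibre filter on top of the washer so that its cartridge can be cleaned: with a fingertip press the orange snap tab down and, keeping it down, push the teal cover away from the tab until it slips out of its latch; then push it on along its rails until it is completely off the filter chamber and lies flat on the box's deck. Do not lift the cover or force it against the latch, let the tab spring back up, and leave the other things where they lie.

Things in the scene. Friction and masses are not known exactly. Their poses are not given: they have to be found in the camera images.
- filter_box: washer's microfibre filter, a dark grey box fixed on the washer's lid, 270 long, 116 wide, 71 high. Origin: on its centre line at its feet, below the near edge of the seated cover. x runs along the box: orange tab at the near end (x < 0), filter chamber under the cover (x 0 to 100 mm), flat deck (x 100 to 207), hose tails; y left, z up. Seat and deck are level at z = 60
- chamber (a point): centre of the filter chamber's mouth at seat level: (50, 0, 60) mm in the box's frame. Rails at y = +-51 (tops z 71, lips in to y = +-45) hold the cover down up to x = 94. Stops before the cover's corners: y beyond +-42, tops z 65. Between them nothing is higher than the tab but its pivot ears (x -55 to -44, y +-26 to 33, tops z 66). Chamber front wall and filter lie 9 mm or more below seat level
- deck (a point): centre of the flat deck where the cover ends up, at seat level: (154, 0, 60) mm in the box's frame. A rim 5 mm high runs along its sides; its end stop at x = 207 halts the cover after 107 mm of travel
- filter_cover: teal sliding cover, a plate 100 x 100 x 5 mm, about 120 g, loose between the rails with 1.5 mm play. Origin: middle of its near edge, underside; x in the sliding direction (towards the deck), z up. An upright finger lip, 60 wide, 6.5 thick, stands flush on the near edge, top at z = 18. Seated, its origin is at (0, 0, 60) in the box's frame. Two windows near that edge take the tab's nibs
- tab_pad (a point): point on top of the orange snap tab's pad, on the centre line, 18 mm before the cover's near edge, at rest 4 mm above seat level. The pad is 47 wide and runs from 48 to 2 mm before that edge. It is sprung and pivots at its near end (32 mm before this point), so it sinks most beside the cover. Pressing here takes 2 N to start, 8 N at the stop, about 8 mm down
- snap_tab (a joint): angle of the snap tab, rad: 0 at rest (up, latched), grows as it is pressed. Two nibs at its far end stand in the cover's windows and block it; they are clear above 0.06 (pad point 2 mm down), stop at 0.26. Let go, it springs up at once, but once the cover has slid 20 mm the nibs cannot catch it again
- nail_brush: purple nail brush, 30 x 85 x 23 mm, loose, lying on the washer's lid beside the filter unit; origin: centre of its underside
- soap: pink bar of soap, 51 x 80 x 24 mm, loose, lying on the washer's lid beside the filter unit; origin: centre of its underside
- sink_plug: black rubber sink plug with a ring, 56 x 56 x 32 mm, loose, lying on the washer's lid beside the filter unit; origin: centre of its underside
- scoop: pale plastic measuring scoop, 89 x 99 x 38 mm, loose, lying on the stone worktop to the right; origin: centre of its underside
- stain_stick: white tube of stain remover lying flat, 43 x 146 x 30 mm, loose, lying on the stone worktop to the right; origin: centre of its underside

How it is judged:
On the way, in this order (a step that is already met when the one before it is completed fails the run):
1. the snap tab is pressed down clear of the cover while the cover is still on its seat (value of joint snap_tab above 0.06 rad and x of filter_cover in the frame of filter_box below 0.03 m), for 0.1 s.
2. the cover has been pushed completely off the filter chamber (x of filter_cover in the frame of filter_box above 0.094 m), for 0.1 s.
At the end, for the whole second after the job is handed in: The cover lies at rest on the box's deck: its near edge at least 94 mm along the box from its seated place, its underside level with the deck within 6 mm and flat within 0.06 rad; the snap tab is back up (below 0.03 rad) (x of filter_cover in the frame of filter_box above 0.094 m and z of filter_cover in the frame of filter_box between 0.056 and 0.066 m and angle between filter_cover's own z axis and vertical below 0.06 rad and linear speed of filter_cover below 0.02 m/s and value of joint snap_tab below 0.03 rad); the robot touches nothing.
It fails at once if the cover is lifted (more than 12 mm above its seat) or tipped (more than 0.3 rad) (z of filter_cover in the frame of filter_box above 0.072 m or angle between filter_cover's own z axis and vertical above 0.3 rad).
It fails at once if the cover is forced (the robot pushes on it with more than 40 N) (contact force between any of the fingers, the arm and filter_cover above 40 N).
It fails at once if one of the things lying about is shifted by more than 30 mm (distance of any of nail_brush, soap, sink_plug, scoop, stain_stick from where it was at the start of the episode above 0.03 m).
It also fails if it takes over 35 s, if anything falls off the work surface, if the arm or the gripper's body presses on something with over 40 N, if the wrist force passes 120 N, or if a joint passes its speed limit or range.

## Robot

A 6-joint arm with a two-finger parallel gripper is mounted at the origin on a cart in front of the work surface, level with it; the furniture and walls round the work are solid. World frame = base frame: x ahead of the robot, y to its left, z up, the work surface at z = 0. Lengths are in m, angles in rad, forces in N, time in s.
With the tool pointing down it reaches from about 0.375 to 0.925 m from the base axis. Payload 5.7 kg.
Tool frame: the origin (TCP) lies midway between the tips of the shut fingers; the grasp point (between the pads) lies 19 mm behind it; z points along the fingers, y is the line along which they close (so a half turn about z gives the same grasp; the last joint's range is limited). The gripper opens to 88 mm and grips with 3 to 60 N. Pads are 20 mm wide; open, the fingers measure 115 mm over their backs; the gripper's body (75 mm by 178 mm) begins 61 mm behind the grasp point.
Start: joints at [1.029, 0.359, 1.51, -0, 1.272, -0.115], TCP at [0.248, 0.546, 0.223] pointing down, gripper open.
Joint ranges: [-2.97, 2.97], [-1.01, 2.36], [0.21, 2.38], [-0.96, 4.11], [0.2, 2.71], [-2.98, 2.98]. Speed limits (rad/s): [2.39, 2.39, 3.14, 3.14, 3.14, 3.14].

## Interface

Orientations are given as a unit quaternion [x, y, z, w].
In Python, from bench import move_ptp, servo_line, goto_joints, move_gripper, sleep, inverse_kinematics, capture, PlanningError, close_job, spot_in, silhouettes, current_clock, current_joint_pos, current_qvel, current_joint_torque, current_position, current_orientation, current_force, current_torque, current_finger_gap, current_grip_force gives the robot as it stands. Calls block until the motion is done:
- move_ptp(position, orientation): joint-space move of the TCP to a pose.
- servo_line(position, orientation=None, rate=0.15, contact_N=None): straight line of the TCP; orientation=None keeps the orientation; rate is the mean speed in m/s. With contact_N (N) it stops when the force on the tool has changed by that much, and returns True; else False.
- goto_joints(angles): joint-space move.
- move_gripper(opening): finger opening in m; the grip force is fixed at half the most; returns when the fingers have stopped.
- sleep(seconds).
- inverse_kinematics(position, orientation): joint angles nearest the present ones, or None.
- capture(name): name is "scene" or "top"; returns a dict with "image" (480x640x3 uint8, blue, green, red), "range_z" (480x640 float32, m along the optical axis (not along the pixel's ray), 0 where there is no reading), "intrinsics" (3x3 intrinsics, pixels), "R" (3x3) and "t" (3): a world point X has camera coordinates R X + t. Camera axes: x right, y down, z forward; pixel columns grow to the right and rows downward; lengths in m; the calibration is good to about 2 mm. A picture is of the moment at which its call begins.
A pose or a line that the arm cannot do raises PlanningError and nothing moves.
- close_job(): hands the job in; it is judged then, once.
Trained networks look in the newest picture that a camera, given by its name, has taken for a name from the list of things; names that differ only in an ending like _2 or _b are one class to them, and where a whole thing is asked for, a point or a joint stands for the part that bears it (a point fixed in the world has none). Each returns a list of dicts, best first, with "conf" (0 to 1); they miss things now and then, are a little off and sometimes report something else, mostly with a low value. They report only what shows in the picture. A call takes as long as a camera call.
- spot_in(camera, query): "xy" ([column, row] in pixels, amid what is visible of it).
- silhouettes(camera, query): "region" (480x640 bool, what is visible of it) and "xy" ([column, row] in pixels, amid what is visible of it).
Readings, each from a call of its own:
- current_clock(): time.
- current_joint_pos(): joint angles.
- current_qvel(): joint speeds.
- current_joint_torque(): joint torques, N m.
- current_position(): TCP position.
- current_orientation(): TCP orientation.
- current_force(): force on the tool from outside, world axes, zero at the start.
- current_torque(): the same for the moment, N m.
- current_finger_gap(): finger opening in m.
- current_grip_force(): force on a finger pad.
Only numpy, scipy, OpenCV 4.12 (cv2) and the standard library are available. Lean on these libraries where they do the work, as an engineer would, in place of code of your own. Each camera call takes 0.05 s, during which the arm holds its last target. There are 200 camera calls.

## Working session

There is one attempt and no reset: what is moved stays moved. The work goes in short steps, each a Python script; the robot and the scene stay as the last script left them, time stands still between calls to the robot, and variables do not carry over. Pictures are saved under pics/ and viewed, at most 10 in all, crops included, and the job is handed in when it is done.

```bash
mkdir -p pics; cat > h.py <<'E'
import numpy as np, cv2
from bench import *
def cloud(c):
    K=c["intrinsics"];z=c["range_z"];v,u=np.mgrid[:480,:640]
    P=np.stack([(u-K[0,2])/K[0,0]*z,(v-K[1,2])/K[1,1]*z,z],-1)
    return (P-c["t"])@c["R"]
E
python3 - <<'E'
from h import *
ims=[]
for n in("scene","top"):
    c=capture(n);W=cloud(c);cv2.imwrite(f"pics/{n}0.png",c["image"])
    for q in("filter_cover","snap_tab","filter_box","nail_brush","soap","sink_plug"):
        for s in silhouettes(n,q)[:2]:
            m=s["region"]&(c["range_z"]>0);p=W[m]
            print(n,q,round(s["conf"],2),np.round(s["xy"]),m.sum(),np.median(p,0).round(4),p.min(0).round(3),p.max(0).round(3))
            if q in("filter_cover","snap_tab") and s["conf"]>.5: 
                r=cv2.minAreaRect((p[:,:2]*1000).astype(np.float32)); print(r)
print(current_clock())
E
```

```text
scene filter_cover 0.95 [320. 222.] 1118 [ 0.5629 -0.0375  0.0655] [ 0.507 -0.098  0.055] [0.625 0.019 0.082]
((562.74658203125, -39.14667510986328), (99.42110443115234, 106.46207427978516), 75.74604034423828)
scene snap_tab 0.6 [287. 232.] 340 [ 0.4893 -0.0248  0.0641] [ 0.459 -0.059  0.032] [0.519 0.021 0.072]
((490.00091552734375, -14.699920654296875), (81.04512023925781, 53.45546340942383), 77.73059844970703)
scene filter_box 0.89 [345. 230.] 4526 [ 0.6105 -0.0766  0.0586] [ 0.447 -0.135 -0.026] [0.79  0.078 0.077]
scene filter_box 0.27 [289. 231.] 400 [ 0.4904 -0.0246  0.0639] [ 0.459 -0.064  0.032] [0.522 0.029 0.072]
scene nail_brush 0.67 [357. 282.] 324 [ 0.5563 -0.2129  0.0214] [ 0.541 -0.252  0.013] [ 0.574 -0.168  0.028]
scene soap 0.9 [401. 260.] 512 [ 0.6726 -0.2194  0.0195] [ 0.651 -0.254  0.005] [ 0.702 -0.176  0.028]
scene sink_plug 0.49 [258. 182.] 181 [0.545  0.2232 0.0191] [0.523 0.199 0.008] [0.57  0.256 0.034]
top filter_cover 0.56 [310. 247.] 2207 [ 0.5662 -0.0371  0.0691] [ 0.508 -0.091  0.037] [0.62  0.016 0.086]
((565.9692993164062, -36.13131332397461), (90.55098724365234, 101.30020141601562), 75.48822784423828)
top snap_tab 0.69 [302. 285.] 753 [ 0.4932 -0.0184  0.0677] [ 0.46  -0.062  0.034] [0.54  0.012 0.075]
((498.6394348144531, -20.017601013183594), (72.66194915771484, 69.28211212158203), 76.76856994628906)
top filter_box 0.82 [316. 215.] 6149 [ 0.6338 -0.0476  0.0646] [ 0.451 -0.133 -0.034] [0.786 0.048 0.08 ]
top nail_brush 0.62 [400. 198.] 912 [ 0.6801 -0.2078  0.023 ] [ 0.655 -0.255 -0.011] [ 0.714 -0.169  0.031]
top nail_brush 0.56 [394. 252.] 516 [ 0.5612 -0.2042  0.0249] [ 0.546 -0.246  0.016] [ 0.578 -0.164  0.031]
top soap 0.95 [399. 198.] 924 [ 0.6792 -0.2078  0.0229] [ 0.655 -0.252 -0.01 ] [ 0.709 -0.169  0.031]
top sink_plug 0.66 [181. 255.] 579 [0.5503 0.2321 0.0232] [0.524 0.205 0.004] [0.58  0.26  0.039]
0.7
```

```bash
python3 - <<'E'
import cv2,numpy as np
a=cv2.imread("pics/scene0.png")[150:330,220:460];b=cv2.imread("pics/top0.png")[120:320,220:440]
cv2.imwrite("pics/c.png",np.hstack([cv2.resize(x,(400,400),interpolation=cv2.INTER_CUBIC) for x in(a,b)]))
E
python3 - <<'E'
from h import *
for n in("scene","top"):
    c=capture(n);W=cloud(c);H=cv2.cvtColor(c["image"],cv2.COLOR_BGR2HSV)
    ok=(c["range_z"]>0)&(W[...,0]>.4)&(W[...,0]<.8)&(abs(W[...,1]+.04)<.12)&(W[...,2]>.04)
    for q,l,h in(("teal",78,100),("orange",4,22)):
        m=ok&(H[...,0]>=l)&(H[...,0]<=h)&(H[...,1]>110)&(H[...,2]>50);m=cv2.erode(m.astype(np.uint8),np.ones((1,1)))>0
        p=W[m];d=np.array([np.cos(-.25),np.sin(-.25)])
        print(n,q,m.sum(),np.median(p,0).round(4),cv2.minAreaRect((p[:,:2]*1000).astype(np.float32)))
        if q=="teal":
            t=p[p[:,2]>.0735];print("lip",len(t),t.mean(0).round(4),np.linalg.svd(t[:,:2]-t[:,:2].mean(0))[2][0] if len(t)>3 else 0,np.percentile(p[:,2],[5,25,50,75,95]).round(4))
    # box mask axis
    s=silhouettes(n,"filter_box")[0];m=s["region"]&ok;p=W[m];print("box",cv2.minAreaRect((p[p[:,2]>.055][:,:2]*1000).astype(np.float32)))
E
```

```text
scene teal 1003 [ 0.5666 -0.0385  0.0656] ((565.13427734375, -37.95159149169922), (97.85475158691406, 103.78367614746094), 76.44950103759766)
lip 42 [ 0.5166 -0.0305  0.078 ] [0.21901607 0.97572125] [0.0617 0.064  0.0656 0.0671 0.0702]
scene orange 406 [ 0.4922 -0.0249  0.0641] ((496.3516540527344, -25.461978912353516), (88.56945037841797, 71.14196014404297), 76.8169937133789)
box ((592.1590576171875, -47.75633239746094), (124.88019561767578, 270.8301696777344), 76.67796325683594)
top teal 2253 [ 0.5673 -0.0352  0.0691] ((565.77294921875, -34.25791549682617), (99.894775390625, 100.00018310546875), 76.89024353027344)
lip 133 [ 0.5297 -0.025   0.0802] [-0.97735444 -0.21160881] [0.0656 0.0676 0.0691 0.0706 0.0749]
top orange 799 [ 0.4944 -0.0183  0.0676] ((498.5858459472656, -20.616268157958984), (74.74404907226562, 69.47808837890625), 77.69660186767578)
box ((599.3659057617188, -43.244110107421875), (116.55562591552734, 278.9076232910156), 77.03960418701172)
```

View pics/c.png

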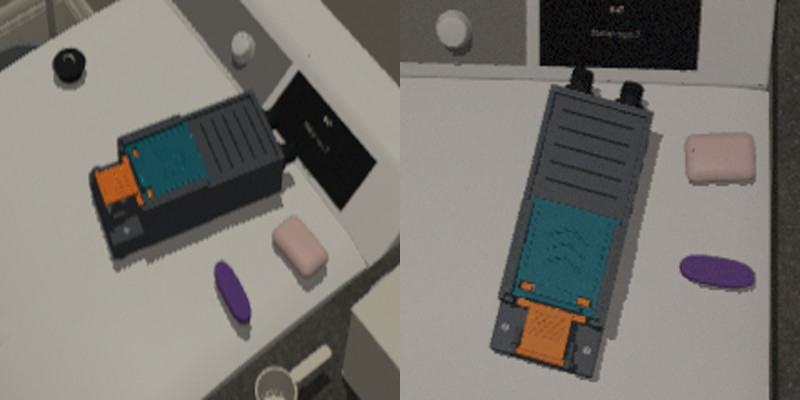

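The pictures show the box with its tab nearest the robot and a yaw of about -13°. The cover is seated with both orange nibs showing, and the path along the centre line is clear. Next I close the gripper and touch the pad, with the finger pair lined up along the box.

```bash
cat >> h.py <<'E'
from scipy.spatial.transform import Rotation as Ro
YAW=np.deg2rad(-13.1);D=np.array([np.cos(YAW),np.sin(YAW)]);N=np.array([-D[1],D[0]]);O=np.array([.5655,-.0362])-.05*D
def quat(s):
    y=s*np.r_[D,0];z=np.array([0,0,-1.]);return Ro.from_matrix(np.c_[np.cross(y,z),y,z]).as_quat()
def B(x,z,y=0): return np.r_[O+x*D+y*N,z]
def loc():
    p=np.array(current_position());return (np.r_[(p[:2]-O)@D,(p[:2]-O)@N,p[2]]*1000).round(1)
E
python3 - <<'E'
from h import *
best=None
for s in(1,-1):
    q=inverse_kinematics(B(-.018,.11),quat(s));print(s,None if q is None else np.round(q,2))
    if q is not None:
        k=abs(q[5])
        if best is None or k<best[0]: best=(k,s)
s=best[1];move_gripper(0.)
move_ptp(B(-.018,.11),quat(s));print(s,loc(),current_clock())
f0=np.array(current_force())
r=servo_line(B(-.018,.058),rate=.03,contact_N=1.5)
print(r,loc(),np.array(current_force())-f0,current_finger_gap(),current_clock())
c=capture("top");cv2.imwrite("pics/t1.png",cv2.resize(c["image"][180:300,240:400],(800,600),interpolation=cv2.INTER_CUBIC))
E
```

```text
1 [-0.18  0.36  1.85 -0.    0.93  0.05]
-1 None
1 [-17.9   0.7 110.1] 4.4917
True [-18.1  -0.   66.2] [1.26050941 0.23894524 3.18811183] 0.0004600090946364512 5.7917
```

View pics/t1.png

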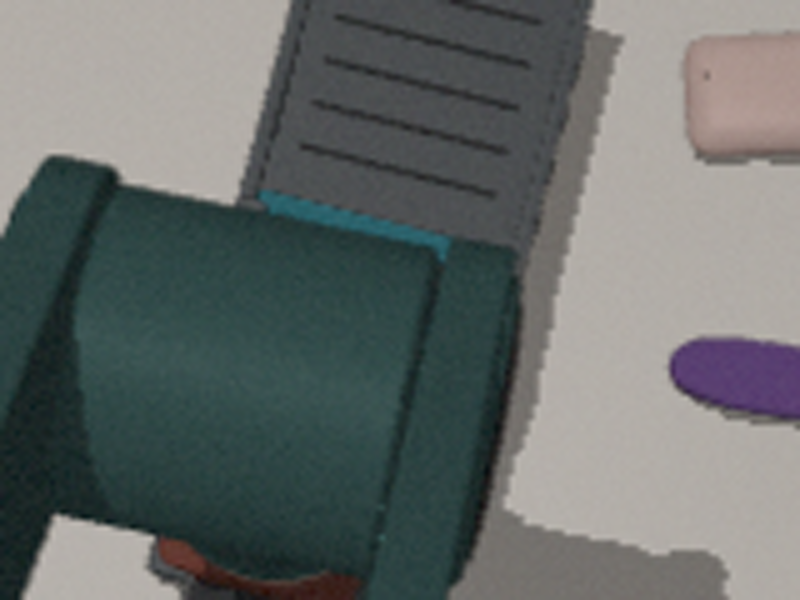

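The arm hides the box from the top camera. Contact at z = 66 with about 3 N means the fingertip is on the pad, because the lip top would be about 80. Next I press down.

```bash
python3 - <<'E'
from h import *
for z in (.0645,.063,.062):
    r=servo_line(B(-.018,z),rate=.02,contact_N=10)
    print(r,loc(),np.round(current_force(),1),current_clock())
c=capture("scene");cv2.imwrite("pics/s1.png",cv2.resize(c["image"][180:270,240:360],(800,600),interpolation=cv2.INTER_CUBIC))
E
```

```text
False [-18.   -0.   64.6] [0.6 0.3 4.1] 6.0917
False [-18.   -0.   63.2] [-0.3  0.1  6.6] 6.3417
False [-18.1  -0.   62.3] [-1.3 -0.3  7.2] 6.5917
```

View pics/s1.png

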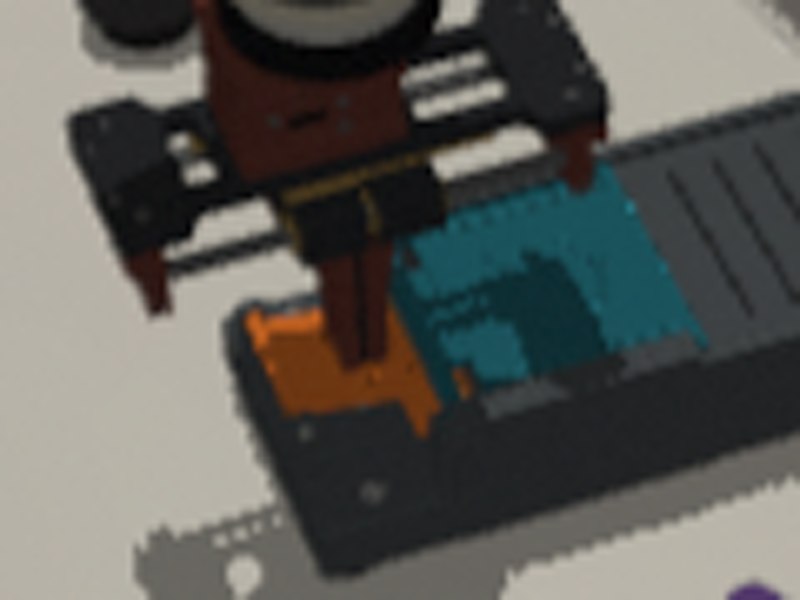

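The tab is down under the fingers, with the shut tips at about (355, 350) and the cover still seated. The force of 7.2 N shows that the shut tips are only about 12 mm long along the box. I open them 14 mm so the rear finger holds the tab down longer, then push.

```bash
python3 - <<'E'
from h import *
move_gripper(.014)
print(current_finger_gap(),loc(),np.round(current_force(),1),current_clock())
for x,z in ((-.013,.0615),(-.008,.0605),(-.002,.0603),(.005,.0603),(.012,.0603)):
    r=servo_line(B(x,z),rate=.03,contact_N=15)
    print(r,loc(),np.round(current_force(),1),current_clock())
    if r: break
c=capture("scene");cv2.imwrite("pics/s2.png",cv2.resize(c["image"][180:270,240:360],(800,600),interpolation=cv2.INTER_CUBIC))
E
```

```text
0.01387702733856716 [-13.    0.   63.5] [ 5.8 -1.6  6.2] 7.0917
False [-12.6   0.   62. ] [-0.8 -0.6  8.7] 7.4083
False [-9.3  0.1 60.6] [-3.9  1.   8.4] 7.725
False [-3.2  0.  60.2] [-2.2  2.   6.1] 8.075
False [ 4.2  0.  60.2] [-1.8  0.7  3.7] 8.4583
False [13.3 -0.  60.5] [1.2 0.2 2.2] 8.8417
```

View pics/s2.png

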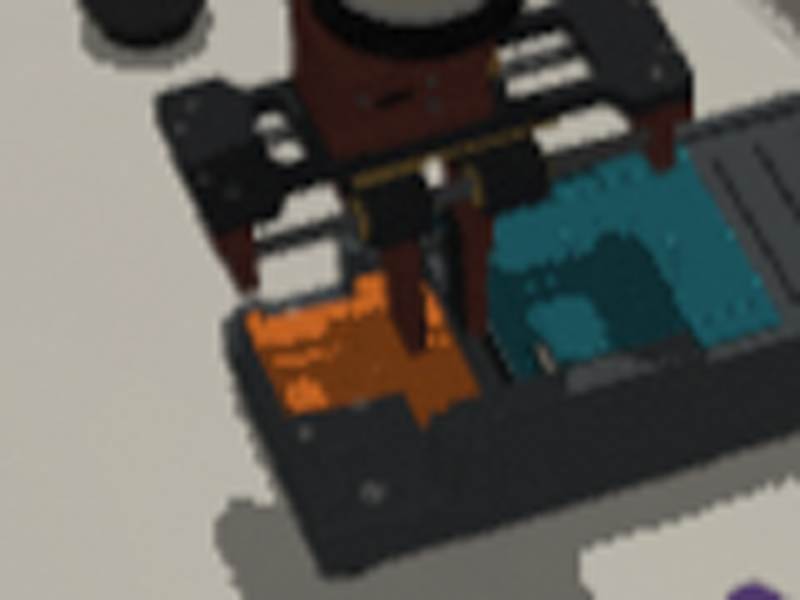

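The cover has slid about 25 mm (its edge is near (500, 370)), and the rear finger still holds the tab down. I push on.

```bash
python3 - <<'E'
from h import *
for x,z in ((.028,.0603),(.04,.0655),(.089,.066)):
    r=servo_line(B(x,z),rate=.04,contact_N=15)
    print(r,loc(),np.round(current_force(),1),current_clock())
    if r: break
sleep(.3);c=capture("scene");W=cloud(c)
cv2.imwrite("pics/s3.png",cv2.resize(c["image"][165:270,240:380],(800,600),interpolation=cv2.INTER_CUBIC))
m=silhouettes("scene","filter_cover")[0]["region"]&(c["range_z"]>0);l=(W[m][:,:2]-O)@D
print(np.percentile(l,[1,5,50,95,99]).round(4),loc())
E
```

```text
False [29.  -0.  60.3] [ 1.3 -0.2 -0.1] 9.4417
False [40.4 -0.  65.6] [-0.4  0.4  0.5] 9.9167
False [88.9  0.  66.1] [0.4 0.  0.5] 11.2917
[0.1043 0.1135 0.1592 0.1984 0.2026] [89.  0. 66.]
```

View pics/s3.png

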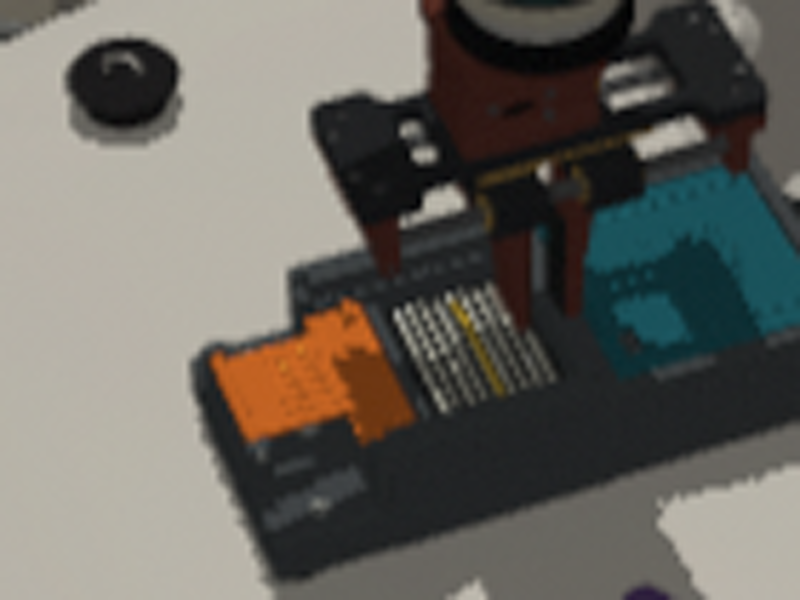

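The filter is uncovered, the tab is back up, and the cover's near edge is at about 103 mm. I nudge it gently towards the end stop, back off, lift clear and check.

```bash
python3 - <<'E'
from h import *
print(servo_line(B(.094,.066),rate=.02,contact_N=5),loc(),np.round(current_force(),1))
servo_line(B(.075,.068),rate=.08);servo_line(B(.06,.2),rate=.15)
move_ptp(np.r_[.3,.45,.25],current_orientation()) if inverse_kinematics(np.r_[.3,.45,.25],current_orientation()) is not None else None
ims=[]
for n in("scene","top"):
    c=capture(n);W=cloud(c);ims.append(cv2.resize(c["image"][120:310,220:440],(400,345)))
    H=cv2.cvtColor(c["image"],cv2.COLOR_BGR2HSV)
    m=(c["range_z"]>0)&(W[...,2]>.04)&(abs(W[...,1]+.06)<.12)&(W[...,0]>.45)&(H[...,0]>77)&(H[...,0]<101)&(H[...,1]>110)&(H[...,2]>50)
    p=W[m];l=(p[:,:2]-O)@D;print(n,np.percentile(l,[1,50,99]).round(4),np.percentile(p[:,2],[5,50,95]).round(4))
    for q in("nail_brush","soap","sink_plug"):
        s=silhouettes(n,q); print(q,np.median(W[s[0]["region"]],0).round(3) if s else None)
cv2.imwrite("pics/f.png",np.hstack(ims));print(current_clock(),loc())
E
```

```text
True [91.1 -0.1 65.4] [-0.  -0.3  0.4]
scene [0.1068 0.1575 0.2054] [0.0615 0.0653 0.0701]
nail_brush [ 0.556 -0.213  0.021]
soap [ 0.674 -0.219  0.019]
sink_plug [0.543 0.222 0.019]
top [0.108  0.1586 0.2061] [0.0657 0.069  0.0733]
nail_brush [ 0.562 -0.205  0.025]
soap None
sink_plug [0.55  0.232 0.023]
15.7667 [-318.5  413.3  250. ]
```

View pics/f.png

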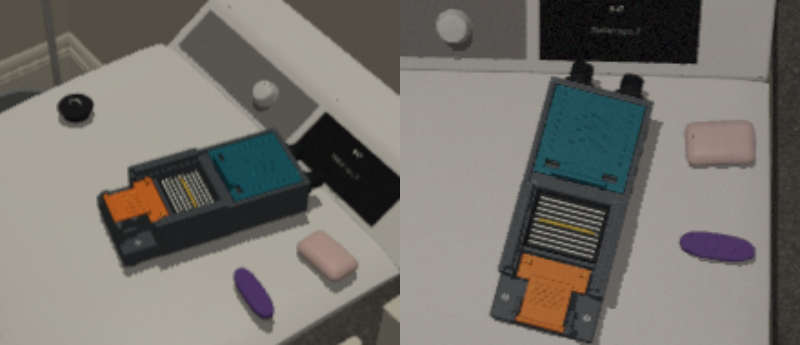

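The cover lies flat on the deck at about 105 mm, the tab is up, and the other things haven't moved.

```bash
python3 -c "
from bench import *
print(close_job())"
```

```text
the job is handed in; nothing more can be done
None
```

The filter is open and the job is handed in: the cover lies flat on the deck about 105 mm from its seat, the tab has sprung back up, and the things beside the filter are where they were; I did not re-check the scoop and stain stick on the worktop, which the arm never went near.

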